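# Find the solid tamper by weight and take it out of its box

## Robot

A 7-joint arm with a two-finger parallel gripper is mounted at the origin on a cart in front of the work surface, level with it; the furniture and walls round the work are solid. World frame = base frame: x ahead of the robot, y to its left, z up, the work surface at z = 0. Lengths are in mm, angles in rad, forces in N, time in s.
With the tool pointing down it reaches from about 350 to 900 mm from the base axis. Payload 19.9 kg.
Tool frame: the origin (TCP) lies midway between the tips of the shut fingers; the grasp point (between the pads) lies 19 mm behind it (ctrl.pinch_z is the distance from the TCP to the grasp point, in mm); z points along the fingers, y is the line along which they close (so a half turn about z gives the same grasp; the last joint's range is limited). The gripper opens to 85 mm and grips with 20 to 120 N. Pads are 22 mm wide; open, the fingers measure 114 mm over their backs; the gripper's body (76 mm by 85 mm) begins 54 mm behind the grasp point. The pads swing forward as they close: fully open they stand 13 mm farther back than shut.
Start: joints at [1.26, 0.417, -0.01, 1.614, 0.005, 1.111, -0.053], TCP at [166.582, -602.372, 231.26] pointing down, gripper open.
Joint ranges: [-2.81, 2.81], [-0.39, 2.02], [-1.27, 1.25], [0.06, 2.57], [-1.19, 4.33], [0.19, 2], [-2.82, 2.82]. Speed limits (rad/s): [1.89, 1.89, 2.39, 2.39, 3.01, 3.01, 3.01].

## Interface

Orientations are given as a unit quaternion [x, y, z, w].
In Python, from rig import ctrl gives the robot as it stands.
- The arm moves only by the tool send_rows, never from a script. Its argument "motion" is a list that holds one entry, the list of rows, each a list of 7 numbers: the gripper's target within -1 to 1 (fully open at 1, half-way at 0, shut at -1), then the shift along the tool's x, y, z each as a share of 200 mm, from -1 to 1, then the turn, a rotation vector about the tool's x, y, z each as a share of 30 degrees, from -1 to 1. In form: [[[claw, dx, dy, dz, rx, ry, rz], ...]]. A call has 1 to 20 rows; each row shifts and turns the commanded pose from where the row before left it, along the tool's axes as they then stand; what a row does not reach is not made up. A row lasts 1/10 s, in which the tool goes at most 50 mm and 8.59 degrees, less where a joint would pass 70% of its speed; a pose out of reach is approached as far as the arm can. A call with a number of a shift or a turn outside -1 to 1 is refused whole. A call with a gripper value outside its range is refused whole. The fingers move at their own pace and stop on an object; "force" is the grip in N (left out, the last holds). Time passes only in rows, so rows that do not move let the fingers close. It gives the time, the measured TCP pose, the force, the opening and the grip force at its end, in the units of the state.
- ctrl.get_state(): the state, without advancing time (a new reading comes with each control period).
- ctrl.snapshot(name): name is "scene" or "top"; returns the picture (400x640x3 uint8, blue, green, red); there is no depth.
- ctrl.camera_info(name): a dict with "fx", "fy", "cx", "cy" (pixels), "xyz" and "orientation" of the camera in the world. Camera axes: x right, y down, z forward; pixel columns grow to the right and rows downward; lengths in mm; the calibration is good to about 2 mm. A picture is of the moment at which its call begins. camera_info takes no time and is no camera call.
- ctrl.job_done(): hands the job in; it is judged then, once.
The state is a dict: "clock": time; "joint_pos": joint angles; "qvel": joint speeds; "joint_torque": joint torques, N m; "ee_pos": TCP position; "ee_rot": TCP orientation; "contact_force": force on the tool from outside, world axes, zero at the start; "ft_torque": the same for the moment, N m; "finger_gap": finger opening in mm; "grip_force": force on a finger pad.
Only numpy, scipy, OpenCV 4.12 (cv2) and the standard library are available. Lean on these libraries where they do the work, as an engineer would, in place of code of your own. Each camera call takes 0.05 s, during which the arm holds its last target. There are 200 camera calls.

## Task

One of the three wooden slide-lid boxes holds the solid, heavy tamper, the others hollow ones: without opening any lid, rock or lift the boxes until you have felt the heavy one. Slide open the lid of that box alone, take out the tamper and stand it gently upright in the middle of the round marble coaster, then slide the lid fully shut again. Leave the boxes standing where they were and do not disturb the mug, the menu card or the jam jars.

Things in the scene. Friction and masses are not known exactly. Their poses are not given: they have to be found in the camera images.
- box_a: one of 3 like wooden boxes, 150 (x) x 66 (y) x 69 mm, 300 g. Origin: under its foot (90 x 56 x 8 mm); +x along it, roughly away from the robot. A thumb tongue 30 wide, 6 thick, top at z=28 mm, juts from the -x end, x=-75 to -117: pressed down 5 to 15 mm at x=-105 the box rocks on its foot, taking about 4 N with a hollow, 9 N with the solid tamper. Inside 56 mm wide, floor at z=13; a tamper stands at x=+12, y=0
- lid_a (a joint): how far the lid of box_a has been slid open, m: 0 shut, 0.115 fully open. The lid slides along the box towards the box's -x end (roughly towards the robot), cannot lift off, and stays where it is left; 0.4 N moves it. Its top is flat, 67 mm above the box's origin. Fully open it leaves the inside clear from x = -40 to +70 mm
- rail_a (a point): middle of the top of the push rail on the lid of box_a: a bar across the lid, 8 mm thick (x), 40 mm long (y), its top 12 mm above the lid's and 79 mm above the box's origin, at x = +55 mm of the box when shut; moves with the lid. Push it along the box with a fingertip, on its +x side to open, on its -x side to shut
- box_b: one of 3 like wooden boxes, 150 (x) x 66 (y) x 69 mm, 300 g. Origin: under its foot (90 x 56 x 8 mm); +x along it, roughly away from the robot. A thumb tongue 30 wide, 6 thick, top at z=28 mm, juts from the -x end, x=-75 to -117: pressed down 5 to 15 mm at x=-105 the box rocks on its foot, taking about 4 N with a hollow, 9 N with the solid tamper. Inside 56 mm wide, floor at z=13; a tamper stands at x=+12, y=0
- lid_b (a joint): how far the lid of box_b has been slid open, m: 0 shut, 0.115 fully open. The lid slides along the box towards the box's -x end (roughly towards the robot), cannot lift off, and stays where it is left; 0.4 N moves it. Its top is flat, 67 mm above the box's origin. Fully open it leaves the inside clear from x = -40 to +70 mm
- rail_b (a point): middle of the top of the push rail on the lid of box_b: a bar across the lid, 8 mm thick (x), 40 mm long (y), its top 12 mm above the lid's and 79 mm above the box's origin, at x = +55 mm of the box when shut; moves with the lid. Push it along the box with a fingertip, on its +x side to open, on its -x side to shut
- box_c: one of 3 like wooden boxes, 150 (x) x 66 (y) x 69 mm, 300 g. Origin: under its foot (90 x 56 x 8 mm); +x along it, roughly away from the robot. A thumb tongue 30 wide, 6 thick, top at z=28 mm, juts from the -x end, x=-75 to -117: pressed down 5 to 15 mm at x=-105 the box rocks on its foot, taking about 4 N with a hollow, 9 N with the solid tamper. Inside 56 mm wide, floor at z=13; a tamper stands at x=+12, y=0
- lid_c (a joint): how far the lid of box_c has been slid open, m: 0 shut, 0.115 fully open. The lid slides along the box towards the box's -x end (roughly towards the robot), cannot lift off, and stays where it is left; 0.4 N moves it. Its top is flat, 67 mm above the box's origin. Fully open it leaves the inside clear from x = -40 to +70 mm
- rail_c (a point): middle of the top of the push rail on the lid of box_c: a bar across the lid, 8 mm thick (x), 40 mm long (y), its top 12 mm above the lid's and 79 mm above the box's origin, at x = +55 mm of the box when shut; moves with the lid. Push it along the box with a fingertip, on its +x side to open, on its -x side to shut
- tamper_1: one of three tampers of the same look, one hidden in each box: bright steel, base 46 mm across and 14 mm high, neck 16 mm across, above it a straight round knob 26 mm across from 22 to 46 mm height. Origin: centre of its underside, z up along its axis. One of the three is solid and weighs about 550 g, the other two are hollow, about 60 g; the look does not tell which, and which box holds it changes
- tamper_2: one of three tampers of the same look, one hidden in each box: bright steel, base 46 mm across and 14 mm high, neck 16 mm across, above it a straight round knob 26 mm across from 22 to 46 mm height. Origin: centre of its underside, z up along its axis. One of the three is solid and weighs about 550 g, the other two are hollow, about 60 g; the look does not tell which, and which box holds it changes
- tamper_3: one of three tampers of the same look, one hidden in each box: bright steel, base 46 mm across and 14 mm high, neck 16 mm across, above it a straight round knob 26 mm across from 22 to 46 mm height. Origin: centre of its underside, z up along its axis. One of the three is solid and weighs about 550 g, the other two are hollow, about 60 g; the look does not tell which, and which box holds it changes
- coaster: fixed round marble coaster, 80 mm across and 8 mm thick, lying on the sideboard between the tray and the bread board on the left; origin: centre of its underside, so its top is 8 mm above it
- mug_1: bystander: green mug, about 80 mm wide (109 with handle), 98 mm high, at the tray's far left corner; origin under its centre
- menu_card: bystander: small dark menu card in a wooden foot, 45 x 78 x 62 mm, right of the boxes; origin under its centre
- jam_jar_1: bystander: jam jar with a pale lid, 60 mm across, 70 mm high, on the tray behind the boxes; origin under its centre
- jam_jar_2: bystander: jam jar with a dark lid, 60 mm across, 70 mm high, at the far right by the plates; origin under its centre
Things that resemble listed ones, but are neither listed nor needed, are in the scene too. There is more than one size of the coaster; the job needs the larger.

How it is judged:
By the outcome, as a careful person would: the job done as asked, in the order asked, and still so for the second after the job is handed in, with the robot touching nothing.
It also fails if it takes over 72 s, if anything falls off the work surface, if the arm or the gripper's body presses on something with over 40 N, if the wrist force passes 120 N, or if a joint passes its speed limit or range.

## Working session

There is one attempt and no reset: what is moved stays moved. The work goes in short steps, Python scripts to look and compute and a tool call to move; the robot and the scene stay as the last step left them, time stands still between calls to the robot, and variables do not carry over. Pictures are saved under pics/ and viewed, at most 10 in all, crops included, and the job is handed in when it is done.

Besides the shell and the picture viewer there is one more tool, called after "Emit:" as name(argument=value, ...), one argument or row to a line, values as JSON. send_rows: Moves the arm, as the interface text tells. Shift numbers are shares of 200 mm and turn numbers shares of 30 degrees, none past 1 either way. Its arguments: {"type":"object","properties":{"motion":{"type":"array","items":{"type":"array","items":{"type":"array","items":{"type":"number"}}}},"force":{"type":"number"}},"required":["motion"]}

```bash
mkdir -p pics; python3 - <<'E'
from rig import ctrl
import cv2
for n in("scene","top"):
    cv2.imwrite(f"pics/{n}0.png",ctrl.snapshot(n)); print(n,ctrl.camera_info(n))
s=ctrl.get_state(); print(s)
E
```

```text
scene {'fx': 410.99558452960446, 'fy': 410.99558452960446, 'cx': 321.96147128292677, 'cy': 207.64948262423766, 'xyz': array([ 10.05717828, 778.31802724, 640.26835065]), 'orientation': array([-0.29098305,  0.8155056 , -0.47164196,  0.16683329])}
top {'fx': 495.77279021565374, 'fy': 495.77279021565374, 'cx': 319.93920393590236, 'cy': 201.47170802379887, 'xyz': array([ 401.73500691,   48.42951983, 1334.4591848 ]), 'orientation': array([-0.69912193,  0.71010791, -0.06419824,  0.05342163])}
{'clock': 0.1, 'joint_pos': array([ 1.2594803 ,  0.41789869, -0.01032762,  1.61404754,  0.00468216,
        1.11070792, -0.05302313]), 'qvel': array([-0.0007169 , -0.00060793,  0.00010598, -0.00172858,  0.00097483,
        0.00038104,  0.00136248]), 'joint_torque': array([ 2.46120595e-03, -8.65826011e+01,  6.80845454e-01, -4.35635734e+01,
        1.93746085e-02,  4.96310822e-03,  7.81362542e-05]), 'ee_pos': array([ 166.53269212, -602.1125164 ,  230.76037076]), 'ee_rot': array([ 9.90913630e-01,  1.34498731e-01, -9.77912949e-05, -5.09376057e-04]), 'contact_force': array([-0.65490122, -0.12211577,  0.47719407]), 'ft_torque': array([-0.03736102, -0.01051047, -0.04648091]), 'grip_force': 0.0, 'finger_gap': 85.69143844335058}
```

View pics/top0.png

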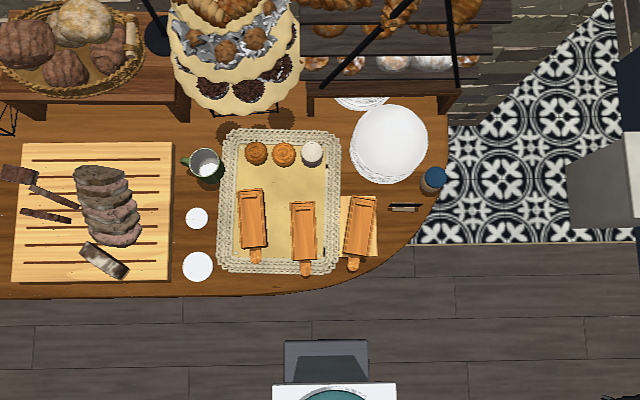

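View pics/scene0.png

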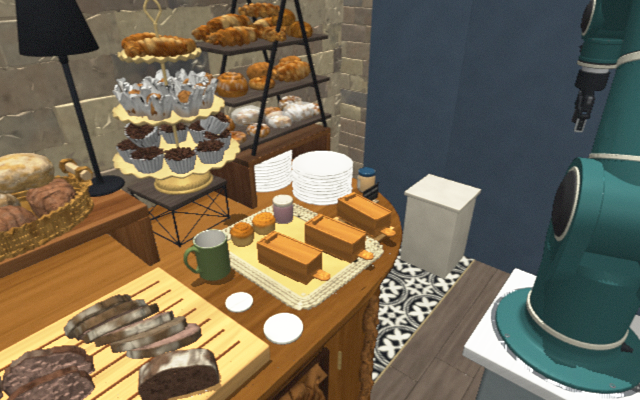

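The top view shows the boxes at (252,218), (304,231) and (359,226), with their tongues pointing down the image. The coasters are at (198,267), the larger, and (196,218), the smaller. The menu card is at (405,208), the pale-lid jar at (312,153), the dark-lid jar at (433,180) and the mug at (206,165).

```bash
cat > h.py <<'E'
import numpy as np,cv2
from scipy.spatial.transform import Rotation as R
from rig import ctrl
def ray(n,u,v):
    c=ctrl.camera_info(n); d=R.from_quat(c["orientation"]).apply([(u-c["cx"])/c["fx"],(v-c["cy"])/c["fy"],1]); return np.array(c["xyz"]),d
def onz(n,u,v,z):
    o,d=ray(n,u,v); return o+d*(z-o[2])/d[2]
def proj(n,p):
    c=ctrl.camera_info(n); q=R.from_quat(c["orientation"]).inv().apply(np.array(p)-c["xyz"]); return np.array([c["fx"]*q[0]/q[2]+c["cx"],c["fy"]*q[1]/q[2]+c["cy"]])
E
python3 - <<'E'
from h import *
im=cv2.imread("pics/top0.png")
cv2.imwrite("pics/c1.png",cv2.resize(im[130:290,180:400],None,fx=3.6,fy=3.6,interpolation=cv2.INTER_CUBIC))
s=cv2.imread("pics/scene0.png")
cv2.imwrite("pics/c2.png",cv2.resize(s[180:350,220:420],None,fx=3.5,fy=3.5,interpolation=cv2.INTER_CUBIC))
for u,v in((196,218),(198,267)): print(onz("top",u,v,8))
hsv=cv2.cvtColor(im,cv2.COLOR_BGR2HSV)
for p in((252,210),(255,260),(280,200),(372,240),(305,270)): print(p,hsv[p[1],p[0]])
E
```

```text
[584.29547046 360.26781283   8.        ]
[453.44185719 351.78334245   8.        ]
(252, 210) [ 15 170 220]
(255, 260) [ 14 173 208]
(280, 200) [ 21 113 216]
(372, 240) [ 18 122 237]
(305, 270) [ 14 172 209]
```

View pics/c1.png

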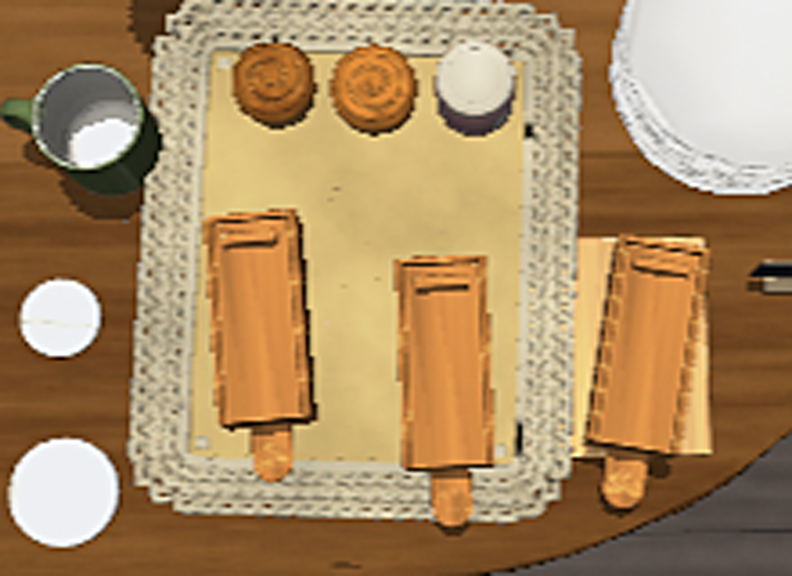

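View pics/c2.png

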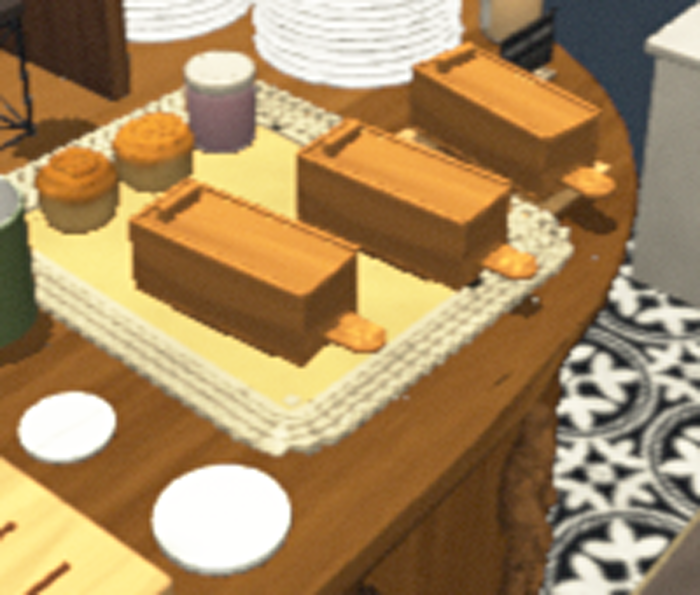

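```bash
python3 - <<'E'
from h import *
T={'L':[(220,427),(313,415),(205,217),(297,210)],'M':[(402,467),(492,465),(395,260),(487,258)],'R':[(587,440),(675,453),(622,237),(708,243)]}
S={'L':[(305,293),(357,243),(132,222),(197,180)],'M':[(467,232),(512,187),(297,157),(347,120)],'R':[(552,137),(598,105),(412,70),(463,43)]}
tip={'L':(273,479),'M':(453,525),'R':(624,507)}
for k in T:
    P=[];Zs=[]
    for t,s in zip(T[k],S[k]):
        o1,d1=ray("top",t[0]/3.6+180,t[1]/3.6+130);o2,d2=ray("scene",s[0]/3.5+220,s[1]/3.5+180)
        A=np.array([d1,-d2]).T; x=np.linalg.lstsq(A,o2-o1,rcond=None)[0]
        P.append((o1+d1*x[0]+o2+d2*x[1])/2)
    P=np.array(P); print(k,"tri z",P[:,2].round(1),"gap")
    for base in (0,4,8):
        Q=np.array([onz("top",t[0]/3.6+180,t[1]/3.6+130,base+69) for t in T[k]])
        ax=(Q[2]+Q[3]-Q[0]-Q[1])/2
        tp=onz("top",tip[k][0]/3.6+180,tip[k][1]/3.6+130,base+28)
        c=Q.mean(0); print(base,"c",c.round(1),"len",np.linalg.norm(ax).round(1),"wid",np.linalg.norm(Q[0]-Q[1]).round(1),"yaw",np.degrees(np.arctan2(ax[1],ax[0])).round(1),"tri c",P.mean(0).round(1),"tiploc",((tp-c)@ax/np.linalg.norm(ax)).round(1), ((tp-c)@np.array([-ax[1],ax[0],0])/np.linalg.norm(ax)).round(1))
# coaster masks
im=cv2.imread("pics/top0.png");h=cv2.cvtColor(im,cv2.COLOR_BGR2HSV)
m=cv2.inRange(h,(0,0,190),(179,40,255));m[:,:180]=0;m[:,215:]=0
n,l,st,ce=cv2.connectedComponentsWithStats(m)
for i in range(1,n):
    if st[i,4]>150: print(st[i],onz("top",*ce[i],8).round(1),"diam",np.sqrt(st[i,4]*4/np.pi)*1326/495.8)
E
```

```text
L tri z [73.2 72.3 68.4 67.9] gap
0 c [574.2 202.9  69. ] len 150.0 wid 66.0 yaw 4.6 tri c [574.7 203.1  70.5] tiploc -113.8 3.0
4 c [573.6 202.4  73. ] len 149.5 wid 65.8 yaw 4.6 tri c [574.7 203.1  70.5] tiploc -113.5 3.0
8 c [573.1 201.9  77. ] len 149.1 wid 65.6 yaw 4.6 tri c [574.7 203.1  70.5] tiploc -113.1 3.0
M tri z [64.9 68.8 68.  68.7] gap
0 c [539.7  71.1  69. ] len 148.0 wid 63.4 yaw 1.0 tri c [540.3  71.5  67.6] tiploc -114.5 -2.4
4 c [539.3  71.   73. ] len 147.5 wid 63.2 yaw 1.0 tri c [540.3  71.5  67.6] tiploc -114.2 -2.4
8 c [538.8  71.   77. ] len 147.1 wid 63.0 yaw 1.0 tri c [540.3  71.5  67.6] tiploc -113.8 -2.4
R tri z [73.4 76.6 66.5 68.5] gap
0 c [551.3 -74.8  69. ] len 150.7 wid 62.9 yaw -11.0 tri c [551.6 -74.4  71.2] tiploc -116.3 -5.1
4 c [550.8 -74.4  73. ] len 150.2 wid 62.7 yaw -11.0 tri c [551.6 -74.4  71.2] tiploc -116.0 -5.1
8 c [550.4 -74.   77. ] len 149.7 wid 62.5 yaw -11.0 tri c [551.6 -74.4  71.2] tiploc -115.6 -5.1
[200 163  15  14 162] [718.1 333.6   8. ] diam 38.41046530303104
[186 208  22  21 367] [584.5 359.6   8. ] diam 57.81294501543206
[183 252  30  30 708] [455.3 354.1   8. ] diam 80.29873244833516
```

Emit:
send_rows(
  motion=[
    [[-1, 0, 0, 0, 0, 0, -0.276], [-1, 0, 0, 0, 0, 0, -0.276], [-1, 0, 0, 0, 0, 0, -0.276], [-1, 0, 0, 0, 0, 0, -0.276], [-1, 0, 0, 0, 0, 0, -0.276], [-1, 0, 0, 0, 0, 0, -0.276], [-1, 0, 0, 0, 0, 0, -0.276], [-1, 0, 0, 0, 0, 0, -0.276], [-1, 0, 0, 0, 0, 0, -0.276], [-1, 0.19, 0.1, 0, 0, 0, 0], [-1, 0.19, 0.1, 0, 0, 0, 0], [-1, 0.19, 0.1, 0, 0, 0, 0], [-1, 0.19, 0.1, 0, 0, 0, 0], [-1, 0.19, 0.1, 0, 0, 0, 0], [-1, 0.19, 0.1, 0, 0, 0, 0], [-1, 0.19, 0.1, 0, 0, 0, 0], [-1, 0.19, 0.1, 0, 0, 0, 0], [-1, 0.19, 0.1, 0, 0, 0, 0], [-1, 0.19, 0.1, 0, 0, 0, 0], [-1, 0.19, 0.1, 0, 0, 0, 0]],
  ],
)

```text
clock: 2.1
ee_pos: [387.1, -182.8, 231.3]
ee_rot: [0.707, 0.707, -0.0, 0.0]
contact_force: [0.9, -1.5, 0.2]
finger_gap: 0.2
grip_force: 0.0
```

Emit:
send_rows(
  motion=[
    [[-1, 0.207, 0.1, 0, 0, 0, 0], [-1, 0.207, 0.1, 0, 0, 0, 0], [-1, 0.207, 0.1, 0, 0, 0, 0], [-1, 0, 0, 0.19, 0, 0, 0], [-1, 0, 0, 0.19, 0, 0, 0], [-1, 0, 0, 0.19, 0, 0, 0], [-1, 0, 0, 0.19, 0, 0, 0], [-1, 0, 0, 0.19, 0, 0, 0], [-1, 0, 0, 0, 0, 0, 0], [-1, 0, 0, 0, 0, 0, 0]],
  ],
)

```text
clock: 3.1
ee_pos: [446.8, -59.9, 41.8]
ee_rot: [0.707, 0.707, -0.0, -0.001]
contact_force: [0.8, 0.2, -0.4]
finger_gap: -0.0
grip_force: 0.0
```

```bash
python3 - <<'E'
from h import *
a=ctrl.snapshot("top")[180:270,300:420];b=ctrl.snapshot("scene")[150:270,340:460]
cv2.imwrite("pics/r1.png",np.hstack([cv2.resize(a,(480,360),interpolation=2),cv2.resize(b,(320,360),interpolation=2)])); print(ctrl.get_state()["contact_force"],ctrl.get_state()["ee_pos"])
E
```

```text
[ 0.08088007  0.61932986 -0.10010344] [447.8009042  -60.38269308  43.049086  ]
```

View pics/r1.png

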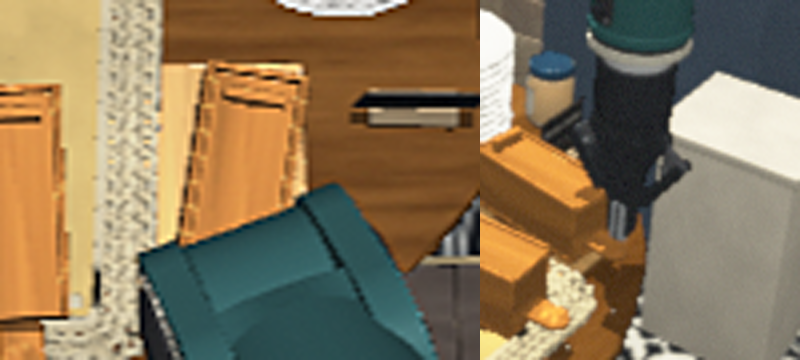

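The picture shows the shut fingers hanging over the outer end of the right box's tongue, at about (620,225) in the right half. I'm now pressing in small steps.

Emit:
send_rows(
  motion=[
    [[-1, 0, 0, 0.03, 0, 0, 0], [-1, 0, 0, 0.02, 0, 0, 0], [-1, 0, 0, 0, 0, 0, 0], [-1, 0, 0, 0, 0, 0, 0]],
  ],
)

```text
clock: 3.6
ee_pos: [447.0, -60.4, 31.5]
ee_rot: [0.707, 0.707, 0.0, 0.0]
contact_force: [0.6, -1.4, 3.6]
finger_gap: 0.4
grip_force: 1.2
```

Emit:
send_rows(
  motion=[
    [[-1, 0, 0, 0.015, 0, 0, 0], [-1, 0, 0, 0.015, 0, 0, 0], [-1, 0, 0, 0, 0, 0, 0], [-1, 0, 0, 0, 0, 0, 0]],
  ],
)

```text
clock: 4.0
ee_pos: [446.3, -60.2, 25.0]
ee_rot: [0.707, 0.707, -0.0, -0.0]
contact_force: [-4.2, 0.3, 4.6]
finger_gap: -0.3
grip_force: 2.8
```

Emit:
send_rows(
  motion=[
    [[-1, 0, 0, 0.015, 0, 0, 0], [-1, 0, 0, 0.015, 0, 0, 0], [-1, 0, 0, 0, 0, 0, 0], [-1, 0, 0, 0, 0, 0, 0]],
  ],
)

```text
clock: 4.4
ee_pos: [443.1, -59.8, 19.1]
ee_rot: [0.707, 0.707, -0.003, -0.002]
contact_force: [-36.0, 3.9, 48.3]
finger_gap: -0.2
grip_force: 29.9
```

Emit:
send_rows(
  motion=[
    [[-1, 0, 0, -0.015, 0, 0, 0], [-1, 0, 0, -0.015, 0, 0, 0], [-1, 0, 0, 0, 0, 0, 0]],
  ],
)

```text
clock: 4.7
ee_pos: [446.8, -60.2, 25.5]
ee_rot: [0.707, 0.707, -0.0, 0.0]
contact_force: [-2.6, 0.8, 3.6]
finger_gap: -0.3
grip_force: 2.0
```

Emit:
send_rows(
  motion=[
    [[-1, 0, 0, -0.01, 0, 0, 0], [-1, 0, 0, -0.05, 0, 0, 0], [-1, 0, 0, -0.1, 0, 0, 0], [-1, 0, 0, -0.15, 0, 0, 0]],
  ],
)

```text
clock: 5.1
ee_pos: [446.1, -59.9, 87.6]
ee_rot: [0.707, 0.707, -0.0, -0.001]
contact_force: [-0.3, 0.1, 0.6]
finger_gap: 0.1
grip_force: 0.0
```

Emit:
send_rows(
  motion=[
    [[-1, 0.16, -0.015, 0, 0, 0, 0], [-1, 0.16, -0.015, 0, 0, 0, 0], [-1, 0.16, -0.015, 0, 0, 0, 0], [-1, 0.155, -0.015, 0, 0, 0, 0], [-1, 0, 0, 0.12, 0, 0, 0], [-1, 0, 0, 0.12, 0, 0, 0], [-1, 0, 0, 0.03, 0, 0, 0], [-1, 0, 0, 0, 0, 0, 0], [-1, 0, 0, 0, 0, 0, 0]],
  ],
)

```text
clock: 6.0
ee_pos: [435.2, 66.8, 34.1]
ee_rot: [0.707, 0.707, 0.0, 0.0]
contact_force: [1.0, 0.8, 0.3]
finger_gap: 0.0
grip_force: 0.0
```

Emit:
send_rows(
  motion=[
    [[-1, 0, 0, 0.01, 0, 0, 0], [-1, 0, 0, 0.01, 0, 0, 0], [-1, 0, 0, 0, 0, 0, 0], [-1, 0, 0, 0, 0, 0, 0]],
  ],
)

```text
clock: 6.4
ee_pos: [434.6, 66.6, 29.9]
ee_rot: [0.707, 0.707, -0.0, 0.0]
contact_force: [-6.5, -0.4, 9.6]
finger_gap: -0.0
grip_force: 5.1
```

Emit:
send_rows(
  motion=[
    [[-1, 0, 0, 0.01, 0, 0, 0], [-1, 0, 0, 0, 0, 0, 0], [-1, 0, 0, 0, 0, 0, 0]],
  ],
)

```text
clock: 6.7
ee_pos: [434.2, 66.5, 27.7]
ee_rot: [0.707, 0.707, -0.001, -0.0]
contact_force: [-8.5, 0.0, 10.0]
finger_gap: -0.1
grip_force: 5.5
```

Emit:
send_rows(
  motion=[
    [[-1, 0, 0, 0.01, 0, 0, 0], [-1, 0, 0, 0, 0, 0, 0], [-1, 0, 0, 0, 0, 0, 0]],
  ],
)

```text
clock: 7.0
ee_pos: [433.9, 66.4, 25.6]
ee_rot: [0.707, 0.707, -0.001, -0.0]
contact_force: [-9.6, 0.3, 10.1]
finger_gap: -0.2
grip_force: 5.7
```

Emit:
send_rows(
  motion=[
    [[-1, 0, 0, -0.01, 0, 0, 0], [-1, 0, 0, -0.01, 0, 0, 0], [-1, 0, 0, -0.02, 0, 0, 0], [-1, 0, 0, -0.1, 0, 0, 0], [-1, 0, 0, -0.2, 0, 0, 0], [-1, 0, 0, -0.2, 0, 0, 0], [-1, -0.2, 0, -0.1, 0, 0, 0], [-1, -0.2, 0, 0, 0, 0, 0], [-1, -0.2, 0, 0, 0, 0, 0], [-1, -0.2, 0, 0, 0, 0, 0], [-1, -0.2, 0, 0, 0, 0, 0], [-1, -0.2, 0, 0, 0, 0, 0], [-1, -0.2, 0, 0, 0, 0, 0]],
  ],
)

```text
clock: 8.3
ee_pos: [434.5, -215.2, 154.0]
ee_rot: [0.707, 0.707, 0.0, 0.0]
contact_force: [-0.7, 0.1, -0.5]
finger_gap: -0.0
grip_force: 0.0
```

```bash
python3 - <<'E'
from h import *
t=ctrl.snapshot("top");s=ctrl.snapshot("scene");cv2.imwrite("pics/top2.png",t);cv2.imwrite("pics/scene2.png",s)
a=t[180:270,220:340];b=s[190:310,280:400]
cv2.imwrite("pics/r2.png",np.vstack([np.hstack([cv2.resize(a,(480,360),interpolation=2),cv2.resize(b,(320,360),interpolation=2)]),np.hstack([cv2.resize(t[170:290,170:390],(400,218)),cv2.resize(s[150:310,210:450],(400,218))])])); print(ctrl.get_state()["ee_pos"])
E
```

```text
[ 433.99980121 -218.33863439  153.58914975]
```

View pics/r2.png

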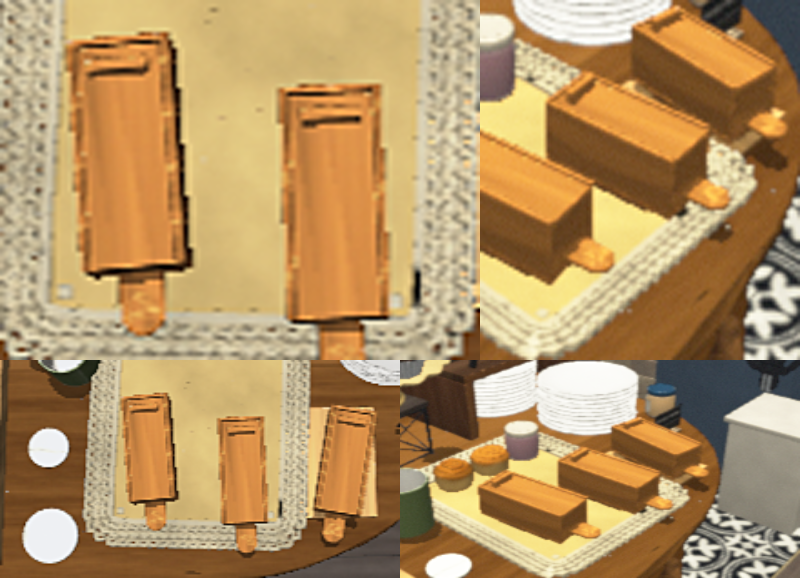

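The boxes stand where they were, with M's lid corners unchanged at (290,202), (316,202), (292,260) and (317,260). M's rail is near top-view pixel (303,209), its lid is shut, and M took 10 N against about 4 N for R, so M is the heavy box. There were no other heavy candidates: L is untested, and only one box can hold the solid tamper.

```bash
python3 - <<'E'
from h import *
t=cv2.imread("pics/top2.png")
for z in(79,82): print(onz("top",303,208.8,z))
h=cv2.cvtColor(t,cv2.COLOR_BGR2HSV)
print(h[200:216:1,303,2]); print("cols",h[209:212,290:318,2])
for p in [(290,202),(315.5,202),(292,260),(317,260)]: print(onz("top",*p,71).round(1))
print("proj yaw0 vs", proj("top",(464,71,71)),proj("top",(614,71,71)),proj("top",(614,76.2,71)))
E
```

```text
[594.22486165  71.14055211  79.        ]
[593.76489483  71.08628265  82.        ]
[210 235 245 106 237 229 167 241 242 108  90 238 223 218 217 217]
cols [[176 139 165 209 179 202 219 201 189 180 149 124 115 108  96  80  67  60
   53  31 173 228 228 179 166 212 220 217]
 [174 140 166 209 194 131  60  67  68  71  72  82  89  90  95  96 109 119
  118 109 190 227 224 181 174 214 221 218]
 [226 137 166 207 193 142  92 101 102 193 240 238 235 238 243 243 242 243
  242 236 229 225 227 179 170 211 220 216]]
[613.7 104.6  71. ]
[612.8  38.8  71. ]
[464.7 100.6  71. ]
[463.7  37.3  71. ]
proj yaw0 vs [303.6881907  260.09750828] [303.03083915 201.70023367] [301.01694758 201.72886557]
```

Emit:
send_rows(
  motion=[
    [[-1, 0.18, 0.121, 0, 0, 0, 0], [-1, 0.18, 0.121, 0, 0, 0, 0], [-1, 0.18, 0.121, 0, 0, 0, 0], [-1, 0.18, 0.121, 0, 0, 0, 0], [-1, 0.18, 0.121, 0, 0, 0, 0], [-1, 0.18, 0.121, 0, 0, 0, 0], [-1, 0.18, 0.121, 0, 0, 0, 0], [-1, 0.18, 0.121, 0, 0, 0, 0], [-1, 0, 0, 0.13, 0, 0, 0], [-1, 0, 0, 0.13, 0, 0, 0], [-1, 0, 0, 0.13, 0, 0, 0], [-1, 0, 0, 0, 0, 0, 0], [-1, 0, 0, 0, 0, 0, 0]],
  ],
)

```text
clock: 9.7
ee_pos: [628.6, 74.8, 76.2]
ee_rot: [0.707, 0.707, 0.0, -0.0]
contact_force: [0.9, 0.3, 1.2]
finger_gap: -0.1
grip_force: 0.0
```

Emit:
send_rows(
  motion=[
    [[-1, 0, -0.04, 0, 0, 0, 0], [-1, 0, -0.04, 0, 0, 0, 0], [-1, 0, -0.03, 0, 0, 0, 0], [-1, 0, -0.03, 0, 0, 0, 0], [-1, 0, -0.04, 0, 0, 0, 0], [-1, 0, -0.04, 0, 0, 0, 0], [-1, 0, -0.04, 0, 0, 0, 0], [-1, 0, -0.04, 0, 0, 0, 0], [-1, 0, 0, 0, 0, 0, 0]],
  ],
)

```text
clock: 10.6
ee_pos: [567.4, 74.7, 75.3]
ee_rot: [0.707, 0.707, -0.0, -0.0]
contact_force: [0.6, -0.1, -0.3]
finger_gap: 0.1
grip_force: 0.0
```

Emit:
send_rows(
  motion=[
    [[-1, 0, -0.04, 0, 0, 0, 0], [-1, 0, -0.04, 0, 0, 0, 0], [-1, 0, -0.04, 0, 0, 0, 0], [-1, 0, -0.04, 0, 0, 0, 0], [-1, 0, -0.04, 0, 0, 0, 0], [-1, 0, -0.04, 0, 0, 0, 0], [-1, 0, -0.03, 0, 0, 0, 0], [-1, 0, 0, 0, 0, 0, 0], [-1, 0, 0, 0, 0, 0, 0]],
  ],
)

```text
clock: 11.5
ee_pos: [514.6, 74.7, 75.4]
ee_rot: [0.707, 0.707, 0.0, 0.0]
contact_force: [1.3, -1.1, 1.1]
finger_gap: -0.1
grip_force: 0.0
```

```bash
python3 - <<'E'
from h import *
s=ctrl.snapshot("scene");t=ctrl.snapshot("top");cv2.imwrite("pics/scene3.png",s);cv2.imwrite("pics/top3.png",t)
cv2.imwrite("pics/r3.png",np.hstack([cv2.resize(s[190:290,290:400],(440,400),interpolation=2),cv2.resize(t[180:270,260:350],(360,360),interpolation=2).__class__((400,360,3),np.uint8) if 0 else cv2.resize(t[180:280,260:350],(360,400),interpolation=2)])); x=ctrl.get_state();print(x["ee_pos"],x["contact_force"])
E
```

```text
[514.69099237  74.74983329  75.29168952] [-0.50975782 -0.8545463   0.80016528]
```

View pics/r3.png

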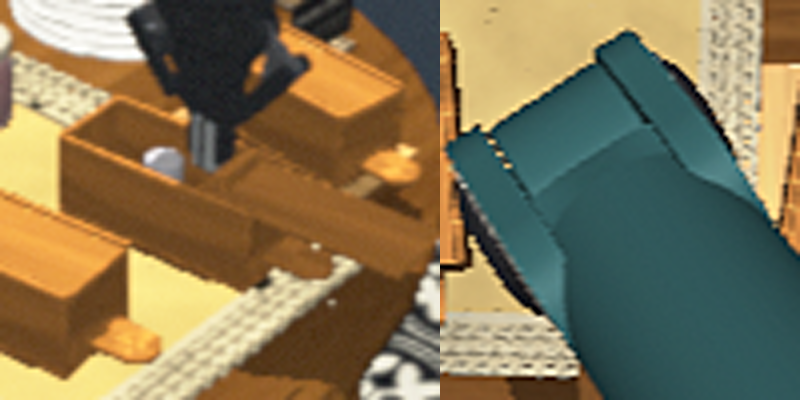

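The scene crop shows M's lid slid most of the way open, with the tamper's knob visible at crop pixel (163,163) and the fingertip behind the rail. I'll push it a little further.

Emit:
send_rows(
  motion=[
    [[-1, 0, -0.03, 0, 0, 0, 0], [-1, 0, -0.03, 0, 0, 0, 0], [-1, 0, 0, 0, 0, 0, 0], [-1, 0, 0, 0, 0, 0, 0]],
  ],
)

```text
clock: 12.0
ee_pos: [502.3, 74.7, 75.3]
ee_rot: [0.707, 0.707, -0.0, -0.0]
contact_force: [0.1, -0.2, -0.2]
finger_gap: 0.1
grip_force: 0.0
```

Emit:
send_rows(
  motion=[
    [[-1, 0, -0.02, 0, 0, 0, 0], [-1, 0, 0, 0, 0, 0, 0], [-1, 0, 0, 0, 0, 0, 0]],
  ],
)

```text
clock: 12.3
ee_pos: [498.4, 74.7, 75.3]
ee_rot: [0.707, 0.707, -0.0, -0.0]
contact_force: [0.1, -0.2, 0.2]
finger_gap: 0.2
grip_force: 0.0
```

Emit:
send_rows(
  motion=[
    [[-1, 0, -0.015, 0, 0, 0, 0], [-1, 0, 0, 0, 0, 0, 0], [-1, 0, 0, 0, 0, 0, 0]],
  ],
)

```text
clock: 12.6
ee_pos: [495.7, 74.8, 75.5]
ee_rot: [0.707, 0.707, 0.0, 0.0]
contact_force: [3.4, 0.5, -0.2]
finger_gap: -0.1
grip_force: 1.6
```

Emit:
send_rows(
  motion=[
    [[-1, 0, 0.03, -0.02, 0, 0, 0], [-1, 0, 0, -0.2, 0, 0, 0], [-1, 0, 0, -0.2, 0, 0, 0], [0.3, -0.2, 0, 0, 0, 0, 0], [0.3, -0.2, 0, 0, 0, 0, 0], [0.3, -0.2, 0, 0, 0, 0, 0], [0.3, -0.2, 0, 0, 0, 0, 0], [0.3, -0.2, 0, 0, 0, 0, 0], [0.3, -0.2, 0, 0, 0, 0, 0]],
  ],
)

```text
clock: 13.5
ee_pos: [501.2, -167.0, 159.6]
ee_rot: [0.707, 0.707, -0.0, -0.0]
contact_force: [1.4, 0.1, 0.6]
finger_gap: 55.8
grip_force: 0.0
```

```bash
python3 - <<'E'
from h import *
s=ctrl.snapshot("scene");t=ctrl.snapshot("top");cv2.imwrite("pics/scene4.png",s);cv2.imwrite("pics/top4.png",t)
cv2.imwrite("pics/r4.png",np.hstack([cv2.resize(s[200:270,290:370],(400,350),interpolation=2),cv2.resize(t[190:290,265:345],(400,500),interpolation=2)[:350]])); 
h=cv2.cvtColor(t,cv2.COLOR_BGR2HSV)
m=cv2.inRange(h,(0,0,60),(179,60,255));m[:195]=0;m[262:]=0;m[:,:292]=0;m[:,316:]=0
n,l,st,ce=cv2.connectedComponentsWithStats(m)
for i in range(1,n): print(st[i],ce[i],onz("top",*ce[i],61).round(1))
print(ctrl.get_state()["ee_pos"],ctrl.get_state()["finger_gap"])
E
```

```text
[295 219  18  18 239] [303.35146444 227.38493724] [548.5  71.1  61. ]
[292 260   1   2   2] [292.  260.5] [464. 101.  61.]
[ 500.65937293 -170.77120078  159.08125646] 55.43415817731678
```

View pics/r4.png

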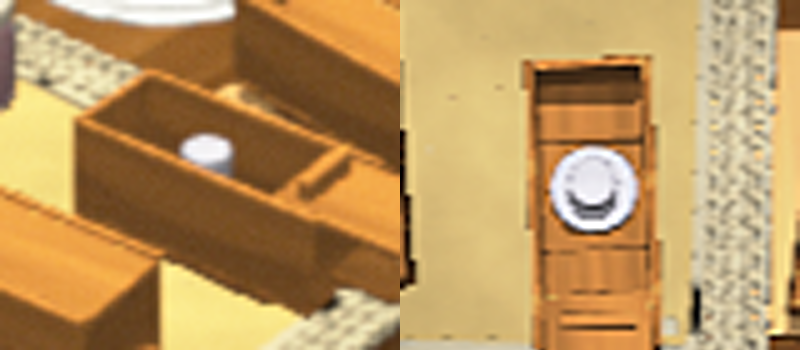

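Emit:
send_rows(
  motion=[
    [[0.3, 0.197, 0.0415, 0, 0, 0, 0], [0.3, 0.197, 0.0415, 0, 0, 0, 0], [0.3, 0.197, 0.0415, 0, 0, 0, 0], [0.3, 0.197, 0.0415, 0, 0, 0, 0], [0.3, 0.197, 0.0415, 0, 0, 0, 0], [0.3, 0.197, 0.0415, 0, 0, 0, 0], [0.3, 0, 0, 0.15, 0, 0, 0], [0.3, 0, 0, 0.15, 0, 0, 0], [0.3, 0, 0, 0, 0, 0, 0], [0.3, 0, 0, 0, 0, 0, 0]],
  ],
)

```text
clock: 14.6
ee_pos: [551.2, 71.5, 99.9]
ee_rot: [0.707, 0.707, -0.0, -0.0]
contact_force: [-0.2, 0.2, 0.2]
finger_gap: 55.2
grip_force: 0.0
```

Descend 69 mm to z=31, then close.

Emit:
send_rows(
  motion=[
    [[0.3, 0, 0, 0.1, 0, 0, 0], [0.3, 0, 0, 0.1, 0, 0, 0], [0.3, 0, 0, 0.08, 0, 0, 0], [0.3, 0, 0, 0.065, 0, 0, 0], [0.3, 0, 0, 0, 0, 0, 0], [0.3, 0, 0, 0, 0, 0, 0]],
  ],
)

```text
clock: 15.2
ee_pos: [551.6, 71.2, 30.8]
ee_rot: [0.707, 0.707, 0.0, 0.0]
contact_force: [0.1, -0.1, 0.1]
finger_gap: 55.1
grip_force: 0.0
```

Emit:
send_rows(
  motion=[
    [[-0.2, 0, 0, 0, 0, 0, 0], [-0.45, 0, 0, 0, 0, 0, 0], [-0.6, 0, 0, 0, 0, 0, 0], [-0.8, 0, 0, 0, 0, 0, 0], [-1, 0, 0, 0, 0, 0, 0], [-1, 0, 0, 0, 0, 0, 0], [-1, 0, 0, 0, 0, 0, 0]],
  ],
  force=40,
)

```text
clock: 15.9
ee_pos: [552.2, 71.4, 31.9]
ee_rot: [0.707, 0.707, 0.001, 0.001]
contact_force: [-3.6, -1.1, 18.4]
finger_gap: 25.1
grip_force: 44.4
```

Emit:
send_rows(
  motion=[
    [[-1, 0, 0, -0.015, 0, 0, 0], [-1, 0, 0, -0.02, 0, 0, 0], [-1, 0, 0, -0.04, 0, 0, 0], [-1, 0, 0, 0, 0, 0, 0], [-1, 0, 0, 0, 0, 0, 0]],
  ],
)

```text
clock: 16.4
ee_pos: [551.3, 71.0, 45.5]
ee_rot: [0.707, 0.707, 0.0, 0.0]
contact_force: [-0.9, -0.4, -5.8]
finger_gap: 24.6
grip_force: 41.4
```

Emit:
send_rows(
  motion=[
    [[-1, 0, 0, -0.1, 0, 0, 0], [-1, 0, 0, -0.15, 0, 0, 0], [-1, 0, 0, -0.15, 0, 0, 0], [-1, 0.07, -0.024, 0, 0, 0, 0], [-1, 0.14, -0.048, 0, 0, 0, 0], [-1, 0.14, -0.048, 0, 0, 0, 0], [-1, 0.14, -0.048, 0, 0, 0, 0], [-1, 0.14, -0.048, 0, 0, 0, 0], [-1, 0.14, -0.048, 0, 0, 0, 0], [-1, 0.14, -0.048, 0, 0, 0, 0], [-1, 0.14, -0.048, 0, 0, 0, 0], [-1, 0.14, -0.048, 0, 0, 0, 0], [-1, 0.14, -0.048, 0, 0, 0, 0], [-1, 0.08, -0.024, 0, 0, 0, 0], [-1, 0, 0, 0, 0, 0, 0], [-1, 0, 0, 0, 0, 0, 0], [-1, 0, 0, 0, 0, 0, 0]],
  ],
)

```text
clock: 18.1
ee_pos: [455.4, 352.4, 124.7]
ee_rot: [0.707, 0.707, -0.0, 0.0]
contact_force: [-0.4, 0.2, -4.7]
finger_gap: 25.3
grip_force: 42.3
```

Emit:
send_rows(
  motion=[
    [[-1, 0, 0, 0.1, 0, 0, 0], [-1, 0, 0, 0.1, 0, 0, 0], [-1, 0, 0, 0.1, 0, 0, 0], [-1, 0, 0, 0.08, 0, 0, 0], [-1, 0, 0, 0.05, 0, 0, 0], [-1, 0, 0, 0, 0, 0, 0], [-1, 0, 0, 0, 0, 0, 0]],
  ],
)

```text
clock: 18.8
ee_pos: [455.6, 353.3, 39.8]
ee_rot: [0.707, 0.707, 0.0, -0.0]
contact_force: [-0.6, -0.3, -5.5]
finger_gap: 24.5
grip_force: 42.3
```

```bash
python3 - <<'E'
from h import *
s=ctrl.snapshot("scene");x=ctrl.get_state();p=x["ee_pos"];print(p,x["contact_force"])
print(proj("scene",(455.3,354.1,8)),proj("scene",(p[0],p[1],p[2]-16)))
cv2.imwrite("pics/r5.png",cv2.resize(s[260:370,220:340],(600,550),interpolation=2))
E
```

```text
[455.69099292 353.47630516  40.05637075] [ 0.61243603  0.04197963 -5.3818595 ]
[283.76396215 325.87815929] [283.49030738 319.91128525]
```

View pics/r5.png

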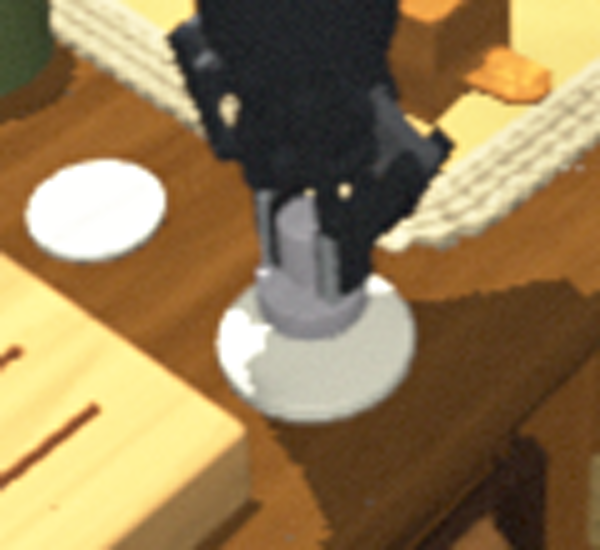

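The tamper hangs upright over the larger coaster: its base is at crop pixel (312,305) and the coaster centre at about (316,345). I'm now lowering it gently.

Emit:
send_rows(
  motion=[
    [[-1, 0, 0, 0.03, 0, 0, 0], [-1, 0, 0, 0.02, 0, 0, 0], [-1, 0, 0, 0.01, 0, 0, 0], [-1, 0, 0, 0, 0, 0, 0], [-1, 0, 0, 0, 0, 0, 0]],
  ],
)

```text
clock: 19.35
ee_pos: [455.3, 353.2, 27.3]
ee_rot: [0.707, 0.707, -0.0, -0.0]
contact_force: [-0.0, 0.2, -5.1]
finger_gap: 24.6
grip_force: 42.3
```

Emit:
send_rows(
  motion=[
    [[-1, 0, 0, 0.007, 0, 0, 0], [-1, 0, 0, 0.005, 0, 0, 0], [-1, 0, 0, 0, 0, 0, 0], [-1, 0, 0, 0, 0, 0, 0]],
  ],
)

```text
clock: 19.75
ee_pos: [455.3, 353.1, 24.9]
ee_rot: [0.707, 0.707, -0.0, -0.0]
contact_force: [-0.2, -0.0, -5.8]
finger_gap: 24.7
grip_force: 42.3
```

Emit:
send_rows(
  motion=[
    [[-1, 0, 0, 0.005, 0, 0, 0], [-1, 0, 0, 0, 0, 0, 0], [-1, 0, 0, 0, 0, 0, 0]],
  ],
)

```text
clock: 20.05
ee_pos: [455.3, 353.1, 23.9]
ee_rot: [0.707, 0.707, -0.0, -0.0]
contact_force: [0.1, -0.2, -6.7]
finger_gap: 24.7
grip_force: 42.3
```

Emit:
send_rows(
  motion=[
    [[-1, 0, 0, 0.005, 0, 0, 0], [-1, 0, 0, 0, 0, 0, 0], [-1, 0, 0, 0, 0, 0, 0]],
  ],
)

```text
clock: 20.35
ee_pos: [455.3, 353.1, 22.9]
ee_rot: [0.707, 0.707, -0.0, -0.0]
contact_force: [0.7, 0.1, -6.0]
finger_gap: 24.6
grip_force: 42.3
```

Emit:
send_rows(
  motion=[
    [[-1, 0, 0, 0.004, 0, 0, 0], [-1, 0, 0, 0, 0, 0, 0], [-1, 0, 0, 0, 0, 0, 0]],
  ],
)

```text
clock: 20.65
ee_pos: [455.4, 353.2, 22.1]
ee_rot: [0.707, 0.707, 0.0, -0.0]
contact_force: [-0.2, -0.2, -4.8]
finger_gap: 24.6
grip_force: 42.5
```

Emit:
send_rows(
  motion=[
    [[-1, 0, 0, 0.004, 0, 0, 0], [-1, 0, 0, 0, 0, 0, 0], [-1, 0, 0, 0, 0, 0, 0]],
  ],
)

```text
clock: 20.95
ee_pos: [455.4, 353.2, 22.0]
ee_rot: [0.707, 0.707, 0.0, 0.0]
contact_force: [-5.1, -4.6, 11.6]
finger_gap: 24.8
grip_force: 47.4
```

Emit:
send_rows(
  motion=[
    [[-1, 0, 0, 0.004, 0, 0, 0], [-1, 0, 0, 0, 0, 0, 0], [-1, 0, 0, 0, 0, 0, 0]],
  ],
)

```text
clock: 21.25
ee_pos: [455.4, 353.3, 22.0]
ee_rot: [0.707, 0.707, 0.0, 0.0]
contact_force: [-9.2, -9.6, 28.8]
finger_gap: 24.6
grip_force: 52.3
```

Emit:
send_rows(
  motion=[
    [[-1, 0, 0, -0.005, 0, 0, 0], [-1, 0, 0, 0, 0, 0, 0]],
  ],
)

```text
clock: 21.45
ee_pos: [455.4, 353.3, 22.1]
ee_rot: [0.707, 0.707, 0.0, 0.0]
contact_force: [-4.0, -3.6, 9.5]
finger_gap: 25.1
grip_force: 47.0
```

Emit:
send_rows(
  motion=[
    [[-0.35, 0, 0, 0, 0, 0, 0], [-0.25, 0, 0, 0, 0, 0, 0], [-0.1, 0, 0, 0, 0, 0, 0], [0.1, 0, 0, 0, 0, 0, 0], [0.3, 0, 0, 0, 0, 0, 0], [0.3, 0, 0, 0, 0, 0, 0]],
  ],
)

```text
clock: 22.05
ee_pos: [455.3, 353.2, 21.5]
ee_rot: [0.707, 0.707, 0.0, -0.0]
contact_force: [0.8, 0.7, -1.0]
finger_gap: 55.2
grip_force: 0.0
```

Emit:
send_rows(
  motion=[
    [[0.3, 0, 0, -0.05, 0, 0, 0], [0.3, 0, 0, -0.1, 0, 0, 0], [0.3, 0, 0, -0.2, 0, 0, 0], [0.3, 0, 0, -0.2, 0, 0, 0], [-1, 0, 0, -0.1, 0, 0, 0]],
  ],
)

```text
clock: 22.55
ee_pos: [455.8, 354.0, 155.4]
ee_rot: [0.707, 0.707, 0.002, 0.0]
contact_force: [0.8, 0.3, 0.2]
finger_gap: 42.7
grip_force: 0.0
```

Emit:
send_rows(
  motion=[
    [[-1, -0.2, -0.002, 0, 0, 0, 0], [-1, -0.2, -0.002, 0, 0, 0, 0], [-1, -0.2, -0.002, 0, 0, 0, 0], [-1, -0.2, -0.002, 0, 0, 0, 0], [-1, -0.2, -0.002, 0, 0, 0, 0], [-1, -0.2, -0.002, 0, 0, 0, 0], [-1, -0.2, -0.002, 0, 0, 0, 0], [-1, 0, 0, 0.12, 0, 0, 0], [-1, 0, 0, 0.12, 0, 0, 0], [-1, 0, 0, 0, 0, 0, 0], [-1, 0, 0, 0, 0, 0, 0]],
  ],
)

```text
clock: 23.65
ee_pos: [452.5, 73.6, 104.3]
ee_rot: [0.707, 0.707, 0.0, -0.0]
contact_force: [-0.7, 0.3, 0.4]
finger_gap: -0.1
grip_force: 0.0
```

Emit:
send_rows(
  motion=[
    [[-1, 0, 0, 0.09, 0, 0, 0], [-1, 0, 0, 0.053, 0, 0, 0], [-1, 0, 0, 0, 0, 0, 0], [-1, 0, 0.03, 0, 0, 0, 0], [-1, 0, 0.03, 0, 0, 0, 0], [-1, 0, 0.04, 0, 0, 0, 0], [-1, 0, 0.04, 0, 0, 0, 0], [-1, 0, 0.04, 0, 0, 0, 0], [-1, 0, 0.04, 0, 0, 0, 0], [-1, 0, 0.04, 0, 0, 0, 0], [-1, 0, 0.04, 0, 0, 0, 0], [-1, 0, 0.04, 0, 0, 0, 0], [-1, 0, 0.04, 0, 0, 0, 0], [-1, 0, 0.04, 0, 0, 0, 0], [-1, 0, 0.04, 0, 0, 0, 0], [-1, 0, 0.04, 0, 0, 0, 0], [-1, 0, 0.04, 0, 0, 0, 0], [-1, 0, 0.02, 0, 0, 0, 0], [-1, 0, 0, 0, 0, 0, 0], [-1, 0, 0, 0, 0, 0, 0]],
  ],
)

```text
clock: 25.65
ee_pos: [564.2, 73.1, 74.8]
ee_rot: [0.707, 0.707, -0.0, -0.0]
contact_force: [-0.1, 0.5, 0.0]
finger_gap: -0.2
grip_force: 0.0
```

Emit:
send_rows(
  motion=[
    [[-1, 0, 0.015, 0, 0, 0, 0], [-1, 0, 0, 0, 0, 0, 0], [-1, 0, 0, 0, 0, 0, 0]],
  ],
)

```text
clock: 25.95
ee_pos: [567.4, 73.1, 74.9]
ee_rot: [0.707, 0.707, -0.0, -0.0]
contact_force: [-0.6, -0.1, -0.5]
finger_gap: -0.0
grip_force: 0.0
```

Emit:
send_rows(
  motion=[
    [[-1, 0, 0.02, 0, 0, 0, 0], [-1, 0, 0.02, 0, 0, 0, 0], [-1, 0, 0, 0, 0, 0, 0], [-1, 0, 0, 0, 0, 0, 0]],
  ],
)

```text
clock: 26.35
ee_pos: [575.5, 73.1, 74.8]
ee_rot: [0.707, 0.707, -0.0, -0.0]
contact_force: [-0.8, -0.3, -0.4]
finger_gap: 0.1
grip_force: 0.0
```

Emit:
send_rows(
  motion=[
    [[-1, 0, 0.01, 0, 0, 0, 0], [-1, 0, 0, 0, 0, 0, 0], [-1, 0, 0, 0, 0, 0, 0]],
  ],
)

```text
clock: 26.65
ee_pos: [577.4, 73.1, 74.9]
ee_rot: [0.707, 0.707, -0.0, -0.0]
contact_force: [0.1, 0.2, -0.3]
finger_gap: -0.0
grip_force: 0.0
```

Emit:
send_rows(
  motion=[
    [[-1, 0, 0.008, 0, 0, 0, 0], [-1, 0, 0, 0, 0, 0, 0], [-1, 0, 0, 0, 0, 0, 0]],
  ],
)

```text
clock: 26.95
ee_pos: [579.0, 73.1, 74.8]
ee_rot: [0.707, 0.707, -0.0, -0.0]
contact_force: [-1.1, -0.1, 1.0]
finger_gap: -0.0
grip_force: 0.4
```

Emit:
send_rows(
  motion=[
    [[-1, 0, 0.004, 0, 0, 0, 0], [-1, 0, 0, 0, 0, 0, 0], [-1, 0, 0, 0, 0, 0, 0]],
  ],
)

```text
clock: 27.25
ee_pos: [579.8, 73.1, 74.8]
ee_rot: [0.707, 0.707, -0.0, -0.0]
contact_force: [-1.5, 0.4, -0.1]
finger_gap: 0.2
grip_force: 0.6
```

```bash
python3 - <<'E'
from h import *
a=np.mean([ (ctrl.snapshot("scene") is not None) and ctrl.get_state()["contact_force"] for _ in range(6)],0);print(a,ctrl.get_state()["grip_force"])
E
```

```text
[-1.50378713 -0.27768106 -0.1829607 ] 0.6239427113905549
```

A steady 1.5 N against 0.4 N of lid friction means the lid is on its stop. I'll back off, clear the view and check.

Emit:
send_rows(
  motion=[
    [[-1, 0, -0.04, 0, 0, 0, 0], [-1, 0, -0.02, -0.1, 0, 0, 0], [-1, 0, 0, -0.2, 0, 0, 0], [-1, 0, 0, -0.15, 0, 0, 0], [-1, -0.2, -0.05, 0, 0, 0, 0], [-1, -0.2, -0.05, 0, 0, 0, 0], [-1, -0.2, -0.05, 0, 0, 0, 0], [-1, -0.2, -0.05, 0, 0, 0, 0], [-1, -0.2, -0.05, 0, 0, 0, 0], [-1, -0.2, -0.05, 0, 0, 0, 0], [-1, -0.2, -0.05, 0, 0, 0, 0], [-1, -0.2, -0.05, 0, 0, 0, 0], [-1, 0, 0, 0, 0, 0, 0]],
  ],
)

```text
clock: 28.85
ee_pos: [485.4, -252.3, 164.6]
ee_rot: [0.71, 0.704, -0.001, 0.0]
contact_force: [-0.6, 0.0, 0.3]
finger_gap: -0.1
grip_force: 0.0
```

```bash
python3 - <<'E'
from h import *
s=ctrl.snapshot("scene");t=ctrl.snapshot("top")
t2=cv2.imread("pics/top2.png");s2=cv2.imread("pics/scene2.png")
U=lambda a:cv2.resize(a,(400,300),interpolation=2)
cv2.imwrite("pics/r6.png",np.vstack([np.hstack([U(t2[190:265,250:350]),U(t[190:265,250:350])]),np.hstack([U(t[240:285,170:230]),U(s[270:345,240:340])])]))
print(ctrl.get_state()["ee_pos"])
for nm,a,b in(("top",t2,t),("scene",s2,s)):
    for k,(r) in {"L":(185,250,235,272),"M":(198,265,285,322),"R":(190,270,338,380)}.items() if nm=="top" else {"M":(210,265,300,375),"mug":(225,285,180,235)}.items():
        A,B=[cv2.cvtColor(i[r[0]:r[1],r[2]:r[3]],cv2.COLOR_BGR2GRAY).astype(np.float32) for i in(a,b)]
        print(nm,k,"shift px",cv2.phaseCorrelate(A,B),"absdiff",np.abs(A-B).mean())
E
```

```text
[ 487.20793437 -247.26420616  164.83359858]
top L shift px ((0.002205677473671841, -0.0010608533086795546), 0.9997555245127943) absdiff 1.2760915
top M shift px ((-0.052737410190996314, -0.03417637587870814), 1.0763628176516957) absdiff 4.763211
top R shift px ((0.483473238855332, -0.019478034134642996), 0.999033991297086) absdiff 1.2803571
scene M shift px ((0.502357448214596, 0.05951437431849982), 0.9934551099141439) absdiff 2.681697
scene mug shift px ((-0.03307789474402867, 0.006046879452483722), 1.0107510813077292) absdiff 1.7133334
```

View pics/r6.png

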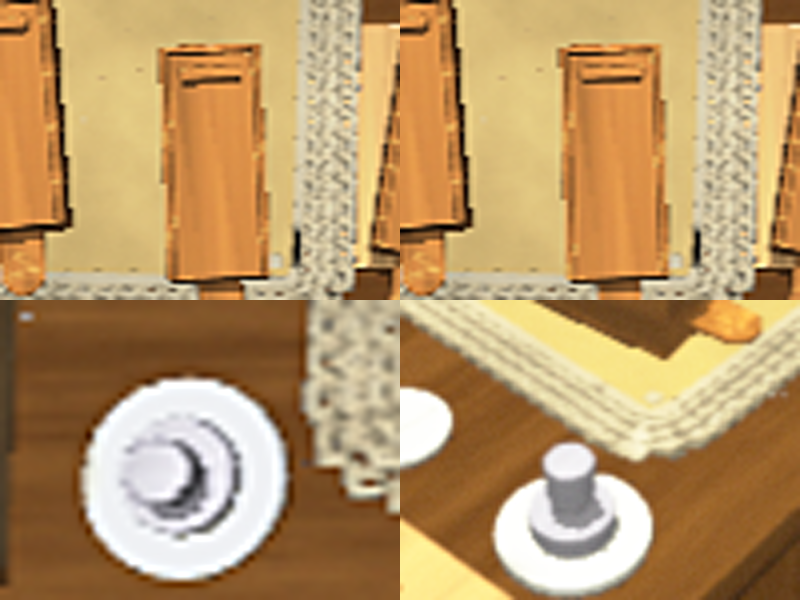

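The final picture shows the tamper upright and centred on the larger coaster: base (185,475) against disc (186,478). M's rail line is back at the same rows as before it was opened, about y=79, so the lid is shut. The boxes moved by less than about 1 mm.

```bash
python3 -c "
from rig import ctrl
print(ctrl.job_done())"
```

```text
the job is handed in; nothing more can be done
None
```

I handed the job in at about 29 s: the middle box held the heavy tamper, which now stands upright in the middle of the larger coaster with that box's lid shut, the boxes within about 1 mm of where they were by the pictures (the middle one perhaps turned slightly), and one press on the right box's tongue briefly reaching about 48 N through the fingertips.

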